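# Mist the incense box and slide its cover shut

### The arm

A 6-joint arm with a two-finger parallel gripper is mounted at the origin on the work surface. World frame = base frame: x ahead of the robot, y to its left, z up, the work surface at z = 0. Lengths are in m, angles in degrees, forces in N, time in s.
With the tool pointing down it reaches from about 0.325 to 0.775 m from the base axis. Payload 5.5 kg.
Tool frame: the origin (TCP) lies where the fingers leave the gripper's body, on its centre line; the fingertips stand 80 mm ahead of it and the grasp point (between the pads) lies 61 mm ahead of it (robot.tcp_to_grasp is the distance from the TCP to the grasp point, in m); z points along the fingers, y is the line along which they close (so a half turn about z gives the same grasp; the last joint's range is limited). The gripper opens to 88 mm and grips with 3 to 60 N. Pads are 20 mm wide; open, the fingers measure 115 mm over their backs; the gripper's body (75 mm by 178 mm) begins 61 mm behind the grasp point.
Start: joints at [73.585, 5.22, 70.514, -0, 104.267, -3.249], TCP at [0.137, 0.584, 0.303] pointing down, gripper open.
Joint ranges: [-164.24, 164.24], [-49.07, 125.15], [9.68, 141.18], [-86.29, 266.29], [3.28, 154.24], [-151.56, 151.56]. Speed limits (degrees/s): [147.25, 147.25, 172.46, 180, 180, 180].

### API

Orientations are given as a 3x3 rotation matrix whose columns are the frame's x, y, z axes.
In Python, from bench import robot, grab_frame gives the robot as it stands.
- The arm moves only by the tool carry_out, never from a script. Its argument "steps" is one flat list of numbers, 5 for each row, row after row: the shift along the tool's x, y, z normalised to -1 to 1, where 1 is 50 cm, then the turn about the tool's z normalised to -1 to 1, where 1 is pi/2 rad, then the closure, from 0 (fully open) to 1 (shut). A call has 1 to 12 rows; each row shifts and turns the commanded pose from where the row before left it, along the tool's axes as they then stand; what a row does not reach is not made up. A row lasts 1/10 s, in which the tool goes at most 50 mm and 8.59 degrees, less where a joint would pass 70% of its speed; a pose out of reach is approached as far as the arm can. A call with a number of a shift or a turn outside -1 to 1 is refused whole. A call with a gripper value outside its range is refused whole. The fingers move at their own pace and stop on an object; the grip force is fixed at half the most. Time passes only in rows, so rows that do not move let the fingers close. It gives the time, the measured TCP pose, the force, the opening and the grip force at its end, in the units of the state.
- robot.state(): the state, without advancing time (a new reading comes with each control period).
- grab_frame(name): name is "scene" or "top" or "wrist"; returns a dict with "pixels" (480x640x3 uint8, red, green, blue), "K" (3x3 intrinsics, pixels), "k1" (the pictures are not rectified: a ray, as slopes to the right and down, at radius r is drawn at 1 + k1 r^2 times it, then the intrinsics apply), "origin" and "rotation" of the camera in the world. Camera axes: x right, y down, z forward; pixel columns grow to the right and rows downward; lengths in m; the calibration is good to about 2 mm. A picture is of the moment at which its call begins. There is no depth.
- robot.job_done(): hands the job in; it is judged then, once.
The state is a dict: "clock": time; "joint_pos": joint angles; "qvel": joint speeds; "joint_efforts": joint torques, N m; "eef_pos": TCP position; "eef_rot": TCP orientation; "force": force on the tool from outside, world axes, zero at the start; "wrist_torque": the same for the moment, N m; "opening": finger opening in m; "grip_force": force on a finger pad.
Only numpy, scipy, OpenCV 4.12 (cv2) and the standard library are available. Lean on these libraries where they do the work, as an engineer would, in place of code of your own. Each camera call takes 0.05 s, during which the arm holds its last target. There are 200 camera calls.

### The job

Freshen the open incense box: press the white spray cap of the amber mister on its deck fully down and let it spring back up, while the red cover is still open. Then slide the red cover fully shut over the compartment, pressing only gently on the box and cover, and leave everything else on the table undisturbed.

Things in the scene. Friction and masses are not known exactly. Their poses are not given: they have to be found in the camera images.
- scent_box: Fixed wooden box 130 (x) x 300 (y) x 60 mm high. Origin: centre of its underside; z up, y along the slide. Half y -150 to 0 is roofed by a dark deck, top at 60 mm; half y 0 to 145 is the compartment, with four low bowls (28 mm). Side rails 10 mm wide at x = +-60 mm are 58 mm high, 110 mm apart inside; a 5 mm end wall at y 145 to 150 is 52 mm high. More than 30 N on box or cover may damage it.
- cover (a joint): Slide of the flat red cover, in m: 0 = shut (stop), 0.105 = open (stop); shuts along +y of scent_box, out from under the deck. Plate 108 x 153 x 6 mm on runners set to any height: its top is 38 to 52 mm above the table, so feel for it. No handle, rear edge hidden: drag it (3 N) by a fingertip on its 84 x 30 mm black ribbed strip, flat on top, centre at x 0, y 122 mm minus joint value.
- mister: Amber spray bottle fixed in a 56 mm square wooden foot on the deck, 124 mm tall with its cap, 48 mm diameter. Origin: centre of the foot's underside, on the deck. z up, spout roughly towards the compartment.
- nozzle (a joint): Press travel of the white cap, in m: 0 = up, 0.008 = fully down (stop). Spring: about 2 N to start, 8 N fully down; springs back when released.
- nozzle_top (a point): Centre of the flat top of the white cap (32 mm diameter), on its axis; 184 mm above the table when up; moves down with the cap.
- oil_bottle: Loose small amber bottle with a black cap, 38 mm diameter x 70 mm, standing on the deck beside the mister. Origin: centre of its underside. Leave alone.
- bowl: Loose dark mixing bowl, 110 mm diameter x 60 mm. Origin: centre of its underside. Leave alone.
- water_bottle: Loose clear water bottle with a blue cap, 64 mm diameter x 205 mm. Origin: centre of its underside. Leave alone.
- glass_jar: Loose lidded glass jar, 110 mm diameter x 151 mm. Origin: centre of its underside. Leave alone.
- tissue_box: Loose patterned tissue box 120 x 240 x 78 mm. Origin: centre of its underside. Leave alone.

How it is judged:
By the outcome, as a careful person would: the job done as asked, in the order asked, and still so for the second after the job is handed in, with the robot touching nothing.
It also fails if it takes over 64 s, if anything falls off the work surface, if the arm or the gripper's body presses on something with over 40 N, if the wrist force passes 120 N, or if a joint passes its speed limit or range.

## Working session

There is one attempt and no reset: what is moved stays moved. The work goes in short steps, Python scripts to look and compute and a tool call to move; the robot and the scene stay as the last step left them, time stands still between calls to the robot, and variables do not carry over. Pictures are saved under pics/ and viewed, at most 10 in all, crops included, and the job is handed in when it is done.

Besides the shell and the picture viewer there is one more tool, called after "Emit:" as a command line: name --argument value ..., lists and objects as JSON in quotes. carry_out: Moves the arm, as the interface text tells. Scaled input: -1 to 1 covers 50 cm each way for a shift and pi/2 rad each way for a turn. Its arguments: {"type":"object","properties":{"steps":{"type":"array","items":{"type":"number","minimum":-1,"maximum":1}}},"required":["steps"]}

```bash
mkdir -p pics; python3 - <<'E'
from bench import robot, grab_frame
import cv2,numpy as np,pickle
for n in ["scene","top"]:
    f=grab_frame(n); cv2.imwrite(f"pics/{n}0.png",f["pixels"][:,:,::-1]); pickle.dump(f,open(f"{n}0.pkl","wb"))
    print(n,f["K"],f["k1"],f["origin"],f["rotation"])
s=robot.state();print(s)
E
```

```text
scene [[515.64219517   0.         326.87213445]
 [  0.         515.64219517 241.65546016]
 [  0.           0.           1.        ]] -0.11759874622268879 [ 1.04366614 -0.88144326  0.75304555] [[ 0.87657177  0.26391909 -0.40245328]
 [ 0.48125699 -0.47426405  0.737201  ]
 [ 0.00369229 -0.83989304 -0.54273939]]
top [[579.85596495   0.         315.52399698]
 [  0.         579.85596495 239.7540605 ]
 [  0.           0.           1.        ]] 0.062395902282466144 [ 0.49321147 -0.03070392  1.80752379] [[ 6.06050911e-03 -9.97460358e-01  7.09655218e-02]
 [-9.99981199e-01 -5.97899193e-03  1.36105160e-03]
 [-9.33292737e-04 -7.09724363e-02 -9.97477840e-01]]
{'clock': 0.1, 'joint_pos': array([ 7.35855590e+01,  5.25831042e+00,  7.05731626e+01, -6.31931680e-04,
        1.04266073e+02, -3.24733910e+00]), 'qvel': array([ 0.06112446, -0.1648203 , -0.09695188,  0.00161156,  0.03959945,
       -0.02268141]), 'joint_efforts': array([ 2.43304996e-03, -4.47860205e+01, -4.07567954e+01,  7.00745545e-02,
        2.84215232e-02, -1.25836855e-04]), 'eef_pos': array([0.13663265, 0.58411464, 0.3016428 ]), 'eef_rot': array([[-9.73709220e-01,  2.27794060e-01, -4.70843346e-04],
       [ 2.27794530e-01,  9.73707849e-01, -1.63612765e-03],
       [ 8.57637014e-05, -1.70036812e-03, -9.99998551e-01]]), 'force': array([-0.31452315, -0.10294913, -0.49358141]), 'wrist_torque': array([ 0.00081871, -0.01017732,  0.04338693]), 'grip_force': 0.0, 'opening': 0.08822014333677107}
```

View pics/top0.png

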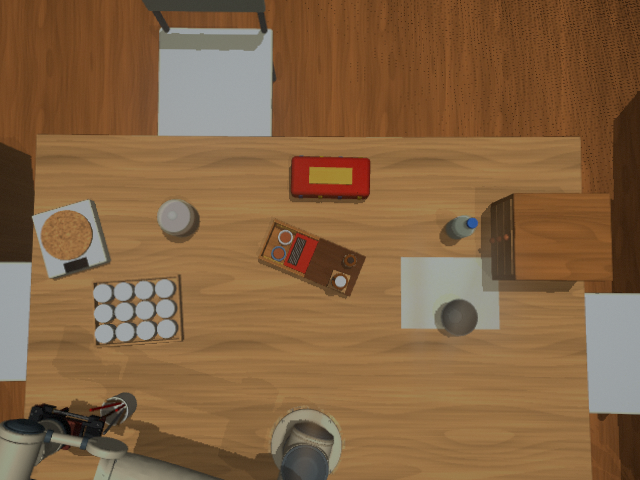

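View pics/scene0.png

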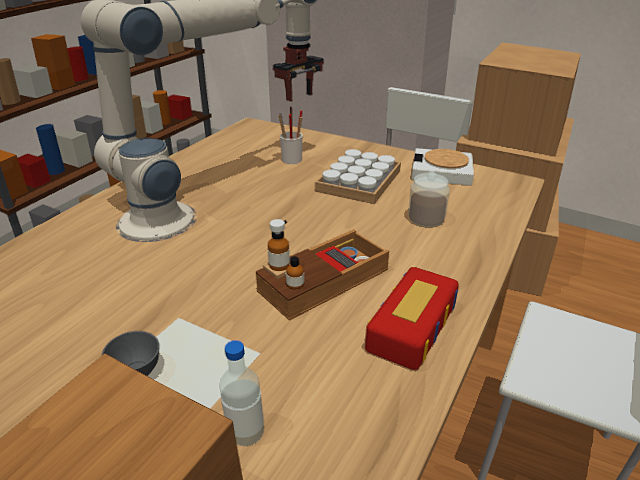

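The top view shows the box at about (311,258), with the white cap near (340,282), the oil bottle near (350,261) and the ribbed strip near (297,251). The scene view shows the cap at about (277,226).

```bash
cat > h.py <<'E'
import cv2,numpy as np
def ray(f,p):
    u=cv2.undistortPoints(np.array([[p]],float),f["K"],np.array([f["k1"],0,0,0]))[0,0]
    d=np.array(f["rotation"])@np.array([u[0],u[1],1]); return np.array(f["origin"]),d/np.linalg.norm(d)
def onz(f,p,z):
    o,d=ray(f,p); return o+d*(z-o[2])/d[2]
def proj(f,P):
    R=np.array(f["rotation"]); r,_=cv2.Rodrigues(R.T)
    return cv2.projectPoints(np.array([P],float),r,-R.T@f["origin"],f["K"],np.array([f["k1"],0,0,0]))[0][0,0]
def two(f,p,g,q):
    o,d=ray(f,p);a,b=ray(g,q)
    t=np.linalg.lstsq(np.c_[d,-b],a-o,rcond=None)[0]
    x,y=o+t[0]*d,a+t[1]*b; return (x+y)/2,np.linalg.norm(x-y)
E
python3 - <<'E'
import pickle,cv2,numpy as np
from h import *
T=pickle.load(open("top0.pkl","rb"));S=pickle.load(open("scene0.pkl","rb"))
def blobs(f,box,fn,amin=8):
    x0,y0,x1,y1=box;im=f["pixels"][y0:y1,x0:x1];h=cv2.cvtColor(im,cv2.COLOR_RGB2HSV).astype(int)
    m=fn(h).astype(np.uint8);n,l,s,c=cv2.connectedComponentsWithStats(m)
    return [(c[i]+[x0,y0],s[i,4],s[i,:4]+[x0,y0,0,0]) for i in range(1,n) if s[i,4]>=amin],[l,(x0,y0)]
white=lambda h:(h[...,1]<50)&(h[...,2]>150)
red=lambda h:((h[...,0]<6)|(h[...,0]>174))&(h[...,1]>170)&(h[...,2]>80)
dark=lambda h:(h[...,2]<70)&(h[...,1]<110)
for n,f,b in(("top",T,(255,215,370,300)),("scene",S,(250,210,395,320))):
    for k,fn in(("white",white),("red",red),("dark",dark)):
        for c,a,s in blobs(f,b,fn)[0]: print(n,k,c.round(1),a,s, onz(f,c,.184 if k=="white" else .045).round(4))
crop=cv2.resize(T["pixels"][215:305,250:370],None,fx=5,fy=5,interpolation=cv2.INTER_CUBIC)
crop2=cv2.resize(S["pixels"][210:320,250:395],None,fx=4,fy=4,interpolation=cv2.INTER_CUBIC)
out=np.zeros((450+0,600,3),np.uint8);out[:450]=crop
cv2.imwrite("pics/c.png",out[:,:,::-1]);cv2.imwrite("pics/c2.png",crop2[:,:,::-1])
E
```

```text
top white [340.2 281.1] 78 [335 277  11   9] [ 0.4934 -0.0979  0.184 ]
top red [302.6 253.5] 542 [284 233  35  41] [0.5766 0.0107 0.045 ]
top dark [298.1 248.2] 48 [293 243  11  13] [0.5925 0.0244 0.045 ]
top dark [292.1 258.1] 16 [290 254   5  10] [0.5622 0.0425 0.045 ]
top dark [295.8 257. ] 9 [294 255   4   6] [0.5657 0.0314 0.045 ]
top dark [350.1 259.8] 24 [348 258   6   5] [ 0.5581 -0.1338  0.045 ]
scene white [276.6 222.6] 92 [270 219  15   8] [ 0.4905 -0.0948  0.184 ]
scene white [360.9 257.5] 37 [354 256  15   5] [ 0.7068 -0.1259  0.184 ]
scene red [333.1 258.3] 307 [316 246  42  26] [0.5674 0.023  0.045 ]
scene red [386.3 308.8] 361 [372 290  23  30] [ 0.7543 -0.0879  0.045 ]
scene dark [277.  234.8] 42 [272 231  11   8] [0.3903 0.0462 0.045 ]
scene dark [335.8 259. ] 25 [326 251  21  16] [0.5742 0.0235 0.045 ]
scene dark [294.4 260.3] 58 [290 256   9   9] [ 0.4902 -0.0296  0.045 ]
scene dark [350.4 262.5] 13 [348 259   6   8] [0.6116 0.0275 0.045 ]
```

View pics/c.png

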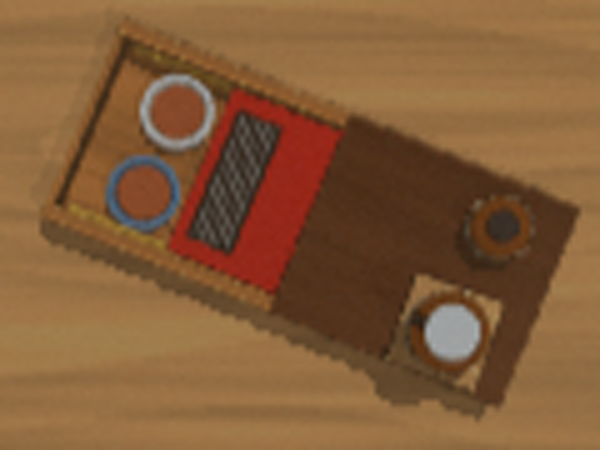

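View pics/c2.png

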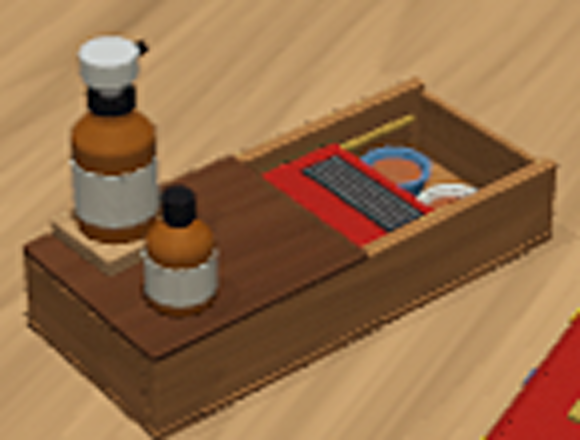

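The crops show deck corners at (347,116), (580,210), (500,407) and (272,308) at 5x. The strip corners are (243,110), (282,126), (230,250) and (190,236), and the cap is at (453,332).

```bash
python3 - <<'E'
import pickle
from h import *
from bench import robot
T=pickle.load(open("top0.pkl","rb"));S=pickle.load(open("scene0.pkl","rb"))
t=lambda a:((a[0]+.5)/5-.5+250,(a[1]+.5)/5-.5+215)
s=lambda a:((a[0]+.5)/4-.5+250,(a[1]+.5)/4-.5+210)
D=np.array([onz(T,t(p),.06) for p in[(347,116),(580,210),(500,407),(272,308)]])
St=np.array([onz(T,t(p),.045) for p in[(243,110),(282,126),(230,250),(190,236)]])
print("deck",D.round(4),np.linalg.norm(D-np.roll(D,-1,0),axis=1).round(4))
print("strip",St.round(4),St.mean(0).round(4),np.linalg.norm(St-np.roll(St,-1,0),axis=1).round(4))
w=[s(p) for p in[(233,157),(366,254),(157,356),(27,247)]]
Ds=np.array([onz(S,p,.06) for p in w]);print("deck scene",Ds.round(4),np.linalg.norm(Ds-np.roll(Ds,-1,0),axis=1).round(4))
Ws=np.array([onz(S,s(p),z) for p,z in[((420,84),.058),((553,163),.058)]]);print("end rails scene",Ws.round(4))
Wt=np.array([onz(T,t(p),.058) for p in[(125,25),(45,207)]]);print("end top",Wt.round(4))
ss=np.array([onz(S,s(p),.045) for p in[(333,154),(425,212),(393,230),(303,172)]]);print("strip scene",ss.mean(0).round(4))
st=t((236,180.5)); 
print("strip 2view",two(T,t((236.3,180.5)),S,s((363.5,192))))
print("cap top 2view",two(T,(340.2,281.1),S,s((109,47))), onz(T,(340.2,281.1),.184),onz(S,s((109,47)),.184))
print("oil",two(T,t((503,225)),S,s((179,192))))
print(robot.state()["force"])
E
```

```text
deck [[ 0.6235 -0.0388  0.06  ]
 [ 0.5676 -0.1795  0.06  ]
 [ 0.4491 -0.1315  0.06  ]
 [ 0.5075  0.0057  0.06  ]] [0.1515 0.1278 0.1491 0.1243]
strip [[0.6279 0.0246 0.045 ]
 [0.6183 0.0007 0.045 ]
 [0.5426 0.0318 0.045 ]
 [0.5509 0.0561 0.045 ]] [0.5849 0.0283 0.045 ] [0.0257 0.0818 0.0258 0.0832]
deck scene [[ 0.505   0.0093  0.06  ]
 [ 0.6211 -0.0395  0.06  ]
 [ 0.5664 -0.1741  0.06  ]
 [ 0.4495 -0.1274  0.06  ]] [0.1259 0.1453 0.1259 0.1476]
end rails scene [[0.5655 0.1431 0.058 ]
 [0.6764 0.1004 0.058 ]]
end top [[0.6782 0.0961 0.058 ]
 [0.5675 0.1431 0.058 ]]
strip scene [0.5808 0.0344 0.045 ]
strip 2view (array([0.58460477, 0.02812215, 0.0495658 ]), np.float64(7.148834300973717e-05))
cap top 2view (array([ 0.49342996, -0.09783933,  0.18947701]), np.float64(1.6527832036727547e-05)) [ 0.49342385 -0.09807126  0.184     ] [ 0.48808961 -0.09021949  0.184     ]
oil (array([ 0.55522712, -0.12893007,  0.13454676]), np.float64(0.0005249062654850894))
[-0.31452315 -0.10294913 -0.49358141]
```

Emit:
carry_out --steps '[0, 0, -0.01, 0.092, 1, 0, 0, -0.01, 0.092, 1, 0, 0, -0.01, 0.092, 1, 0, 0, -0.01, 0.092, 1, 0, 0, -0.01, 0.092, 1, 0, 0, -0.01, 0.092, 1, 0, 0, -0.01, 0.092, 1, 0, 0, -0.01, 0.092, 1, 0, 0, -0.01, 0.092, 1, 0, 0, -0.01, 0.092, 1, 0, 0, -0.01, 0.092, 1, 0, 0, 0, 0.092, 1]'

```text
clock: 1.3
eef_pos: [0.1367, 0.5843, 0.3579]
eef_rot: [[0.389, 0.921, 0.0], [0.921, -0.389, 0.0], [0.0, -0.0, -1.0]]
force: [0.3, 0.1, 0.8]
opening: 0.0005
grip_force: 0.0
```

Emit:
carry_out --steps '[-0.03, 0.036, 0, 0, 1, -0.055, 0.066, 0, 0, 1, -0.055, 0.066, 0, 0, 1, -0.055, 0.066, 0, 0, 1, -0.055, 0.066, 0, 0, 1, -0.055, 0.066, 0, 0, 1, -0.055, 0.066, 0, 0, 1, -0.055, 0.066, 0, 0, 1, -0.055, 0.066, 0, 0, 1, -0.055, 0.066, 0, 0, 1, -0.055, 0.066, 0, 0, 1, -0.055, 0.066, 0, 0, 1]'

```text
clock: 2.5
eef_pos: [0.3673, 0.1433, 0.3574]
eef_rot: [[0.383, 0.924, -0.0], [0.924, -0.383, 0.0], [0.0, -0.0, -1.0]]
force: [0.8, 0.5, 0.4]
opening: 0.0003
grip_force: 0.0
```

Emit:
carry_out --steps '[-0.055, 0.066, 0, 0, 1, -0.055, 0.066, 0, 0, 1, -0.055, 0.066, 0, 0, 1, -0.055, 0.066, 0, 0, 1, -0.055, 0.066, 0, 0, 1, -0.04, 0.05, 0, 0, 1, 0, 0, 0, 0, 1, 0, 0, 0, 0, 1]'

```text
clock: 3.3
eef_pos: [0.4821, -0.0735, 0.3569]
eef_rot: [[0.384, 0.923, -0.002], [0.923, -0.384, 0.001], [0.0, -0.002, -1.0]]
force: [0.1, 0.8, -0.2]
opening: 0.0006
grip_force: 0.0
```

```bash
python3 - <<'E'
from bench import robot, grab_frame
import cv2,pickle
from h import *
f=grab_frame("wrist");pickle.dump(f,open("w1.pkl","wb"));cv2.imwrite("pics/w1.png",f["pixels"][:,:,::-1])
s=robot.state();print({k:s[k] for k in("clock","joint_pos","eef_pos","eef_rot","force","opening")},f["origin"])
p=s["eef_pos"];R=s["eef_rot"];d=np.array([.4934,-.0978,.184+.08])-p
print("tool delta units",R.T@d/.5, "cap px",proj(f,(.4934,-.0978,.184)))
E
```

```text
{'clock': 3.35, 'joint_pos': array([-1.26028208e+01, -1.09658435e+01,  8.05801145e+01,  2.77948614e-02,
        1.10441473e+02,  9.93463841e+00]), 'eef_pos': array([ 0.48186733, -0.07277014,  0.35736883]), 'eef_rot': array([[ 3.83131201e-01,  9.23693542e-01, -8.50337305e-04],
       [ 9.23693891e-01, -3.83130742e-01,  6.55903578e-04],
       [ 2.80063536e-04, -1.03674850e-03, -9.99999423e-01]]), 'force': array([-0.28070239, -0.28086775,  0.82333674]), 'opening': 0.0006628569561784789} [0.51349788 0.00254329 0.43893088]
tool delta units [-0.0374551   0.04067833  0.1866851 ] cap px [347.77499637 266.82458677]
```

View pics/w1.png

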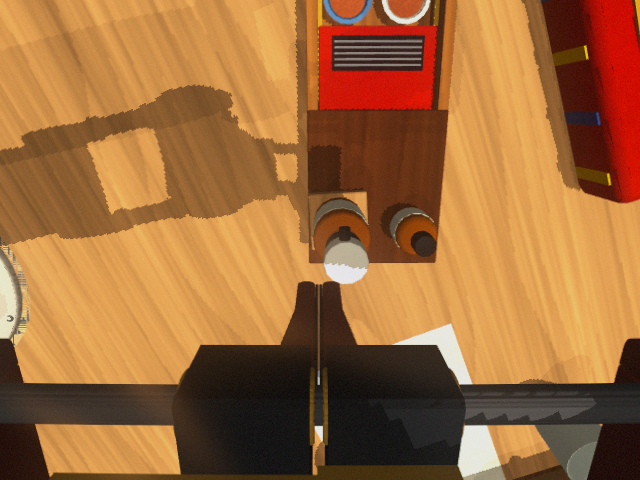

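The wrist view shows the cap centred near (347,263), against a predicted (348,267), so the cap sits about 2 mm further along tool +x. The mister and oil bottle are well apart.

Emit:
carry_out --steps '[-0.016, 0.02, 0.02, 0, 1, -0.017, 0.0205, 0.03, 0, 1, 0, 0, 0.05, 0, 1, 0, 0, 0.05, 0, 1, 0, 0, 0.018, 0, 1, 0, 0, 0, 0, 1, 0, 0, 0, 0, 1, 0, 0, 0, 0, 1]'

```text
clock: 4.15
eef_pos: [0.4949, -0.0963, 0.2752]
eef_rot: [[0.383, 0.924, 0.002], [0.924, -0.383, -0.001], [0.0, 0.002, -1.0]]
force: [-0.2, 0.9, 0.5]
opening: 0.0005
grip_force: 0.0
```

```bash
python3 - <<'E'
from bench import robot, grab_frame
import cv2
from h import *
f=grab_frame("wrist");g=grab_frame("scene")
a=cv2.resize(f["pixels"][150:350,200:500],None,fx=1.33,fy=1.33)[:266,:399];b=cv2.resize(g["pixels"][170:270,220:340],None,fx=3.3,fy=2.66)
b=cv2.resize(b,(399,266))
cv2.imwrite("pics/w2.png",np.hstack([a,b])[:,:,::-1])
s=robot.state();print(s["eef_pos"],s["force"])
E
```

```text
[ 0.49485912 -0.09632278  0.27503662] [-0.49640476  0.46271422 -0.01395627]
```

View pics/w2.png

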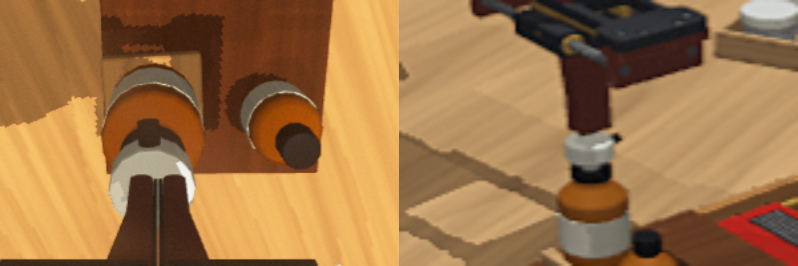

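The fingertips stand centred over the cap in both views, about 11 mm above it.

Emit:
carry_out --steps '[0, 0, 0.01, 0, 1, 0, 0, 0.008, 0, 1, 0, 0, 0.004, 0, 1, 0, 0, 0.004, 0, 1, 0, 0, 0, 0, 1, 0, 0, 0, 0, 1]'

```text
clock: 4.85
eef_pos: [0.4946, -0.0963, 0.2612]
eef_rot: [[0.383, 0.924, 0.001], [0.924, -0.383, -0.0], [0.0, 0.001, -1.0]]
force: [-0.6, -0.7, 4.4]
opening: 0.0006
grip_force: 2.1
```

Emit:
carry_out --steps '[0, 0, 0.004, 0, 1, 0, 0, 0.003, 0, 1, 0, 0, 0.002, 0, 1, 0, 0, 0.002, 0, 1, 0, 0, 0, 0, 1, 0, 0, 0, 0, 1]'

```text
clock: 5.45
eef_pos: [0.4946, -0.0963, 0.2563]
eef_rot: [[0.383, 0.924, 0.001], [0.924, -0.383, -0.0], [0.0, 0.002, -1.0]]
force: [-0.6, 0.4, 7.8]
opening: 0.0003
grip_force: 4.0
```

Close to the stop (7.8 N, tip at 176.3 mm). I'll press a little further until the force clearly rises.

Emit:
carry_out --steps '[0, 0, 0.002, 0, 1, 0, 0, 0.001, 0, 1, 0, 0, 0, 0, 1, 0, 0, 0, 0, 1]'

```text
clock: 5.85
eef_pos: [0.4945, -0.0963, 0.2562]
eef_rot: [[0.383, 0.924, 0.003], [0.924, -0.383, -0.001], [0.0, 0.003, -1.0]]
force: [-3.6, 1.0, 12.9]
opening: 0.0004
grip_force: 6.7
```

The position held while the force rose to 12.9 N, so the cap is at its stop. Now I'll release it, lift, and move over the strip.

Emit:
carry_out --steps '[0, 0, -0.01, 0, 1, 0, 0, -0.02, 0, 1, 0, 0, -0.06, 0, 1, 0, 0, -0.06, 0, 1, 0.06, 0.014, 0, 0, 1, 0.08, 0.019, 0, 0, 1, 0.08, 0.019, 0, 0, 1, 0.08, 0.019, 0, 0, 1, 0, 0, 0, 0, 1, 0, 0, 0, 0, 1]'

```text
clock: 6.85
eef_pos: [0.5848, 0.0292, 0.3272]
eef_rot: [[0.382, 0.924, -0.003], [0.924, -0.382, -0.0], [-0.002, -0.003, -1.0]]
force: [-1.2, -1.1, -0.2]
opening: 0.0004
grip_force: 0.0
```

```bash
python3 - <<'E'
from bench import robot, grab_frame
import cv2
from h import *
f=grab_frame("wrist");g=grab_frame("scene")
a=cv2.resize(f["pixels"][:,:],(400,300));b=cv2.resize(g["pixels"][170:290,240:400],(400,300))
cv2.imwrite("pics/w3.png",np.hstack([a,b])[:,:,::-1])
s=robot.state();print(s["eef_pos"],s["force"])
print("strip px /1.6",[(proj(f,(.5846,.0281,z))/1.6).round(1) for z in(.04,.05)], "tip",proj(f,s["eef_pos"]+s["eef_rot"]@[0,0,.08])/1.6)
h=cv2.cvtColor(g["pixels"][200:245,250:300],cv2.COLOR_RGB2HSV).astype(int)
ys,xs=np.where((h[...,1]<50)&(h[...,2]>150));print("cap",len(xs),xs.mean()+250,ys.mean()+200,ys.min()+200)
E
```

```text
[0.58436953 0.02795322 0.32839152] [ 0.06229893  0.72228808 -0.27726025]
strip px /1.6 [array([199.7, 128.6]), array([199.7, 130. ])] tip [199.538046   192.86260183]
cap 100 276.76 222.9 219
```

View pics/w3.png

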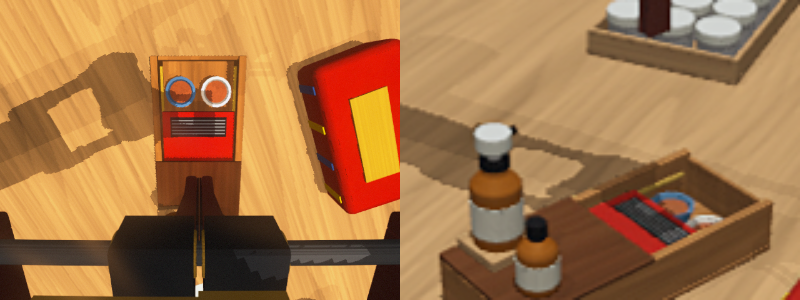

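The strip is at (198,127) in the half-size wrist view, as predicted, and the cap has sprung back to its original row. Now I'll descend to just above the cover.

Emit:
carry_out --steps '[0, 0, 0.06, 0, 1, 0, 0, 0.09, 0, 1, 0, 0, 0.09, 0, 1, 0, 0, 0.08, 0, 1, 0, 0, 0.04, 0, 1, 0, 0, 0.016, 0, 1, 0, 0, 0, 0, 1, 0, 0, 0, 0, 1, 0, 0, 0, 0, 1]'

```text
clock: 7.85
eef_pos: [0.5857, 0.0284, 0.1431]
eef_rot: [[0.383, 0.924, 0.004], [0.924, -0.383, -0.0], [0.001, 0.004, -1.0]]
force: [-0.5, 0.1, 0.2]
opening: 0.0009
grip_force: 0.0
```

Emit:
carry_out --steps '[0, 0, 0.004, 0, 1, 0, 0, 0.004, 0, 1, 0, 0, 0.004, 0, 1, 0, 0, 0, 0, 1, 0, 0, 0, 0, 1]'

```text
clock: 8.35
eef_pos: [0.5847, 0.0287, 0.1344]
eef_rot: [[0.383, 0.924, -0.0], [0.924, -0.383, -0.0], [-0.0, -0.0, -1.0]]
force: [0.3, -0.2, 0.4]
opening: 0.0008
grip_force: 0.0
```

Emit:
carry_out --steps '[0, 0, 0.003, 0, 1, 0, 0, 0.003, 0, 1, 0, 0, 0.002, 0, 1, 0, 0, 0, 0, 1, 0, 0, 0, 0, 1]'

```text
clock: 8.85
eef_pos: [0.5848, 0.0287, 0.1306]
eef_rot: [[0.383, 0.924, -0.0], [0.924, -0.383, -0.0], [-0.0, -0.0, -1.0]]
force: [-0.8, 0.3, 0.2]
opening: 0.0003
grip_force: 0.0
```

Emit:
carry_out --steps '[0, 0, 0.003, 0, 1, 0, 0, 0.003, 0, 1, 0, 0, 0, 0, 1, 0, 0, 0, 0, 1]'

```text
clock: 9.25
eef_pos: [0.5847, 0.0287, 0.1275]
eef_rot: [[0.383, 0.924, -0.0], [0.924, -0.383, -0.0], [-0.0, -0.0, -1.0]]
force: [0.1, -0.3, 0.1]
opening: 0.0004
grip_force: 0.0
```

Emit:
carry_out --steps '[0, 0, 0.003, 0, 1, 0, 0, 0.003, 0, 1, 0, 0, 0, 0, 1, 0, 0, 0, 0, 1]'

```text
clock: 9.65
eef_pos: [0.5848, 0.0287, 0.1247]
eef_rot: [[0.383, 0.924, 0.0], [0.924, -0.383, 0.0], [0.0, 0.0, -1.0]]
force: [0.4, -0.8, 0.1]
opening: 0.0007
grip_force: 0.2
```

Emit:
carry_out --steps '[0, 0, 0.003, 0, 1, 0, 0, 0.003, 0, 1, 0, 0, 0, 0, 1, 0, 0, 0, 0, 1]'

```text
clock: 10.05
eef_pos: [0.5849, 0.0287, 0.1244]
eef_rot: [[0.383, 0.924, 0.001], [0.924, -0.383, -0.0], [0.0, 0.001, -1.0]]
force: [-6.5, -0.6, 13.1]
opening: 0.0003
grip_force: 6.4
```

Emit:
carry_out --steps '[0.006, 0, 0, 0, 1, 0.012, 0, 0, 0, 1, 0.012, 0, 0, 0, 1, 0.012, 0, 0, 0, 1, 0, 0, 0, 0, 1]'

```text
clock: 10.55
eef_pos: [0.5931, 0.0489, 0.1244]
eef_rot: [[0.382, 0.924, 0.002], [0.924, -0.382, 0.001], [0.001, 0.001, -1.0]]
force: [-6.2, 1.3, 12.4]
opening: 0.0005
grip_force: 6.1
```

```bash
python3 - <<'E'
from bench import robot, grab_frame
import cv2
from h import *
g=grab_frame("wrist");cv2.imwrite("pics/w4.png",g["pixels"][:,:,::-1]);s=robot.state();print(s["force"],s["wrist_torque"])
E
```

```text
[-5.3160056   2.39594263 11.97127014] [0.20871702 0.99470531 0.05749355]
```

View pics/w4.png

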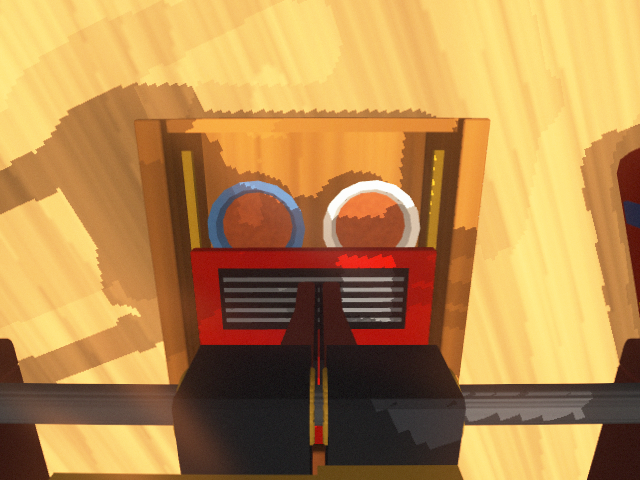

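The tip rests within the ribbed strip (rows 268–328) and the cover's front edge is at row 248, still clear of the bowls' far side. I'll continue dragging.

Emit:
carry_out --steps '[0.012, 0, 0, 0, 1, 0.014, 0, 0, 0, 1, 0.014, 0, 0, 0, 1, 0.014, 0, 0, 0, 1, 0.014, 0, 0, 0, 1, 0.012, 0, 0, 0, 1, 0, 0, 0, 0, 1]'

```text
clock: 11.3
eef_pos: [0.6084, 0.086, 0.1244]
eef_rot: [[0.382, 0.924, 0.002], [0.924, -0.382, 0.001], [0.002, 0.001, -1.0]]
force: [-5.0, 2.0, 12.5]
opening: 0.0002
grip_force: 5.8
```

```bash
python3 - <<'E'
from bench import robot, grab_frame
import cv2
from h import *
g=grab_frame("wrist");cv2.imwrite("pics/w5.png",cv2.resize(g["pixels"][60:400,120:510],None,fx=1.5,fy=1.5)[:,:,::-1]);s=robot.state();print(s["force"],s["eef_pos"])
p=g["pixels"];h=cv2.cvtColor(p,cv2.COLOR_RGB2HSV).astype(int)
m=((h[...,0]<5)|(h[...,0]>175))&(h[...,1]>200)&(h[...,2]>100)
for c in(250,390):
    r=np.where(m[:,c])[0];P=onz(g,(c,r.min()),.0445);d=P[:2]-[.565,-.017];print(c,r.min(),P.round(4),"ybox",d@[.384,.923])
E
```

```text
[-4.47401908  2.59800632 11.83036723] [0.60839646 0.08599995 0.12439924]
250 251 [0.5909 0.1214 0.0445] ybox 0.13768511029775443
390 250 [0.6471 0.0986 0.0445] ybox 0.138252054682492
```

View pics/w5.png

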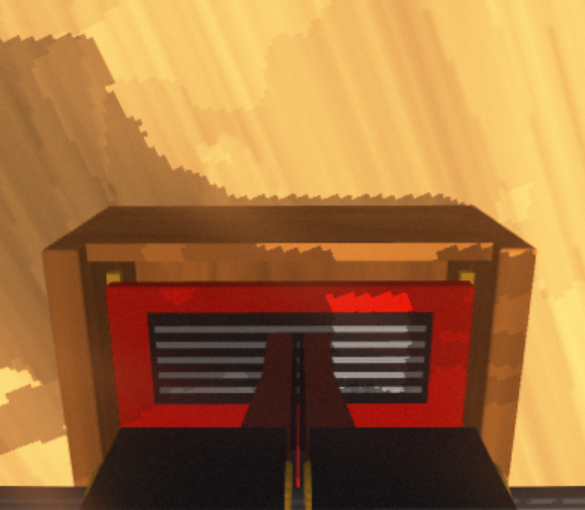

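The cover follows the tip, and its front edge is about 7–11 mm short of the end wall. I'll approach the stop slowly.

Emit:
carry_out --steps '[0.006, 0, 0, 0, 1, 0.004, 0, 0, 0, 1, 0.003, 0, 0, 0, 1, 0, 0, 0, 0, 1]'

```text
clock: 11.75
eef_pos: [0.6107, 0.0914, 0.1244]
eef_rot: [[0.383, 0.924, 0.001], [0.924, -0.383, 0.0], [0.001, 0.001, -1.0]]
force: [-6.8, 0.7, 11.7]
opening: 0.0008
grip_force: 6.1
```

Emit:
carry_out --steps '[0.003, 0, 0, 0, 1, 0.002, 0, 0, 0, 1, 0, 0, 0, 0, 1]'

```text
clock: 12.05
eef_pos: [0.6116, 0.0936, 0.1244]
eef_rot: [[0.383, 0.924, 0.001], [0.924, -0.383, 0.0], [0.001, 0.001, -1.0]]
force: [-6.6, 0.3, 11.5]
opening: 0.0003
grip_force: 6.1
```

Emit:
carry_out --steps '[0.003, 0, 0, 0, 1, 0.002, 0, 0, 0, 1, 0, 0, 0, 0, 1]'

```text
clock: 12.35
eef_pos: [0.6124, 0.0956, 0.1244]
eef_rot: [[0.383, 0.924, 0.001], [0.924, -0.383, -0.0], [-0.0, 0.001, -1.0]]
force: [-6.9, -1.6, 12.0]
opening: 0.0004
grip_force: 6.4
```

Emit:
carry_out --steps '[0.003, 0, 0, 0, 1, 0.002, 0, 0, 0, 1, 0, 0, 0, 0, 1]'

```text
clock: 12.65
eef_pos: [0.6134, 0.0966, 0.1244]
eef_rot: [[0.384, 0.923, 0.0], [0.923, -0.384, -0.003], [-0.003, 0.001, -1.0]]
force: [-7.2, -5.6, 12.4]
opening: 0.0002
grip_force: 6.5
```

Emit:
carry_out --steps '[0.002, 0, 0, 0, 1, 0.001, 0, 0, 0, 1, 0, 0, 0, 0, 1]'

```text
clock: 12.95
eef_pos: [0.6143, 0.0976, 0.1244]
eef_rot: [[0.384, 0.923, 0.001], [0.923, -0.384, -0.003], [-0.003, 0.003, -1.0]]
force: [-4.5, -7.2, 12.7]
opening: 0.0003
grip_force: 6.1
```

The tip now slips at about 8 N with the cover at its stop. I'll lift straight off and check.

Emit:
carry_out --steps '[0, 0, -0.01, 0, 1, 0, 0, -0.02, 0, 1, 0, 0, -0.06, 0, 1, 0, 0, -0.08, 0, 1, 0, 0, -0.08, 0, 1, 0, 0, -0.05, 0, 1, 0, 0, 0, 0, 1, 0, 0, 0, 0, 1]'

```text
clock: 13.75
eef_pos: [0.6142, 0.0996, 0.2718]
eef_rot: [[0.383, 0.924, 0.001], [0.924, -0.383, 0.0], [0.001, 0.001, -1.0]]
force: [-0.0, 0.0, -0.3]
opening: 0.0005
grip_force: 0.0
```

```bash
python3 - <<'E'
from bench import robot, grab_frame
import cv2,pickle
from h import *
f=grab_frame("wrist");g=grab_frame("scene");S=pickle.load(open("scene0.pkl","rb"))
a=cv2.resize(f["pixels"][60:330,140:500],(400,300));b=cv2.resize(g["pixels"][200:320,240:400],(400,300))
cv2.imwrite("pics/w6.png",np.hstack([a,b])[:,:,::-1])
s=robot.state();print(s["eef_pos"],s["force"],s["qvel"].round(2))
p=f["pixels"];h=cv2.cvtColor(p,cv2.COLOR_RGB2HSV).astype(int)
m=((h[...,0]<5)|(h[...,0]>175))&(h[...,1]>200)&(h[...,2]>100)
for c in(290,345):
    r=np.where(m[:,c])[0]
    if len(r): P=onz(f,(c,r.min()),.0445);print(c,r.min(),P.round(4),"ybox",(P[:2]-[.565,-.017])@[.384,.923])
d=cv2.absdiff(g["pixels"],S["pixels"]).max(2);print("changed: tissue/bowl/bottle/jar/cap",[int((d[y0:y1,x0:x1]>60).sum()) for x0,y0,x1,y1 in[(365,265,460,368),(100,330,165,375),(215,340,270,445),(408,170,452,227),(262,215,308,290)]])
E
```

```text
[0.61367746 0.09944371 0.26933445] [ 0.21187665  0.12975741 -1.22718267] [-0.1   0.35  0.53 -0.13  0.12  0.01]
290 198 [0.6007 0.1259 0.0445] ybox 0.14559837701940942
345 198 [0.6411 0.1092 0.0445] ybox 0.14566594895185578
changed: tissue/bowl/bottle/jar/cap [0, 0, 0, 0, 479]
```

View pics/w6.png

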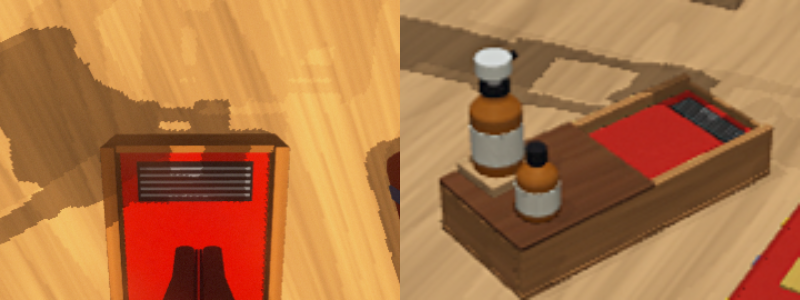

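The cover's front edge is at y = 145.6 mm, flush with the end wall with no gap. The cap is up, and the tissue box, bowl, water bottle and jar show no change from the first image.

```bash
python3 -c "
from bench import robot
print(robot.job_done())"
```

```text
the job is handed in; nothing more can be done
None
```

The mister cap was pressed to its stop and sprang back up. The cover was then dragged gently shut (highest reading about 15 N), nothing else was seen to move, and the job is handed in.

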